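Draw a sprayer pump's piston rod for inspection

TASK

Take the blue protective cap off the piston rod of the sprayer pump in the vise and put it in the steel parts dish. Then grip the bare rod, draw it straight out along the pump's own leaning axis until the whole black wear band stands clear above the brass packing nut, without drawing it on until the piston meets the nut or forcing it against the bore, and finish the job still gripping it there, held for inspection. Leave the stain tin, spanner, foam brush and clear cup where they are and do not push the dish about.

Things in the scene. Friction and masses are not known exactly. Their poses are not given: they have to be found in the camera images.
- pump: Steel and brass sprayer pump fixed in the vise, leaning 0.3 rad (17 degrees) from vertical towards its own -x (roughly to the robot). z: the bore axis, up out of the nut. Origin: middle of the foot valve's underside, on that axis, 34 mm above the table. Along z: brass foot 0-30 (40 dia), cylinder 30-120 (42 dia, bore 28), dark ring 98-108 (54 dia), brass packing nut 120-148 (46 dia, bore 20).
- rod: Loose steel rod in the pump, z up along it, origin at the middle of its underside: piston 26 dia at 0-22 mm, rod 18 dia at 22-173, black wear band at 80-108, neck 13 dia at 173-180, button head 18 dia at 180-188 (its top). 0.35 to 0.6 kg, 1 mm of play all round; slides freely, drops back if let go. At the start its underside stands at pump z = 30, so 70 mm is above the nut and the band is hidden.
- cap: Blue plastic cap, a round cup open downwards, 30 dia, 32 mm tall, 20 g. Origin: middle of its open end, z to its closed top. At the start it sits loosely over the rod's head (1.5 mm play, 27 mm deep inside), its open end at pump z = 191 mm. It comes free when drawn off along the axis by 27 mm.
- vise: Blue drill-press vise, fixed to the table. Origin: middle of its underside, its y along the screw. Base 210 mm along y, 120 along x, 28 high; jaws either side of the pump (21 to 61 mm from the middle, 100 mm wide) reach 76 mm above the table; the screw's crossbar is at y = -152, 48 mm up. On the pump an outlet fitting 26 dia sticks out 52 mm from the axis to +x, at pump z = 80 mm.
- dish: Round stainless parts dish, loose, 0.5 kg, on the table to the left or right of the vise. 150 mm across at the rim, 28 mm high, inside floor about 120 mm across and 4 mm above its origin, which is the middle of its underside.
- band_foot (a point): Point on the rod's axis at the lower edge of the black wear band, 80 mm above the rod's underside. It starts 38 mm below the nut's top face; the piston meets the nut's underside when the rod has been drawn 68 mm.
- nut_mouth (a point): The point on the bore axis at the top face of the packing nut, pump z = 148 mm.
- stain_tin: Small round tin with a brown label, 74 dia, 75 mm tall, standing on the side of the vise opposite the dish. Origin at the middle of its underside. Bystander.
- spanner: Steel spanner, 200 mm long, 8 mm thick, lying flat between robot and vise. Origin at its middle on the underside, x along it. Bystander.
- foam_brush: Grey foam brush with a wooden handle, 175 mm long, 18 mm thick, lying flat beyond the vise. Origin near its middle on the underside, x along it. Bystander.
- clear_cup: Clear plastic cup, 76 dia, 95 mm tall, standing beyond the vise. Origin at the middle of its underside. Bystander.

How it is judged:
By the outcome, as a careful person would: the job done as asked, in the order asked, and still so for the second after the job is handed in, while the arm keeps its last pose, push and grip.
It also fails if it takes over 51 s, if anything falls off the work surface, if the arm or the gripper's body presses on something with over 40 N, if the wrist force passes 120 N, or if a joint passes its speed limit or range.

ROBOT

A 6-joint arm with a two-finger parallel gripper is mounted at the origin on the work surface. World frame = base frame: x ahead of the robot, y to its left, z up, the work surface at z = 0. Lengths are in mm, angles in rad, forces in N, time in s.
With the tool pointing down it reaches from about 350 to 875 mm from the base axis. Payload 4.2 kg.
Tool frame: the origin (TCP) lies at the very end of the fingers, on their centre line; the grasp point (between the pads) lies 19 mm behind it; z points along the fingers, y is the line along which they close (so a half turn about z gives the same grasp; the last joint's range is limited). The gripper opens to 85 mm and grips with 20 to 120 N. Pads are 22 mm wide; open, the fingers measure 114 mm over their backs; the gripper's body (76 mm by 85 mm) begins 54 mm behind the grasp point. The pads swing forward as they close: fully open they stand 13 mm farther back than shut.
Start: joints at [-1.03, 0.385, 0.008, 0, -1.194, -0.259], TCP at [173.819, -600.322, 231.312] pointing down, gripper open.
Joint ranges: [-3.14, 3.14], [-1.21, 2.06], [-1.07, 1.41], [-3.16, 2.05], [-2.99, -0.16], [-3.1, 3.1]. Speed limits (rad/s): [2.79, 2.79, 3.14, 3.14, 3.14, 3.14].

INTERFACE

Orientations are given as a unit quaternion [x, y, z, w].
In Python, from bench import arm gives the robot as it stands. The module is installed in compiled form; this text tells all that it offers.
- The arm moves only by the tool drive_tool, never from a script. Its argument "targets" is a list of rows, each a list of 5 numbers: the closure, from -1 (fully open) to 1 (shut), then the shift along the tool's x, y, z in mm, then the turn about the tool's z in degrees. In form: [[grip, tx, ty, tz, roll], ...]. A call has 1 to 12 rows; each row is the pose to reach, as a shift and turn from the pose commanded when the call began, along the tool's axes at that moment; what a row does not reach only later rows make up. A row lasts 1/10 s, in which the tool goes at most 50 mm and 8.59 degrees, less where a joint would pass 70% of its speed; a pose out of reach is approached as far as the arm can. A call with a gripper value outside its range is refused whole. The fingers move at their own pace and stop on an object; the grip force is fixed at half the most. Time passes only in rows, so rows that repeat a pose let the fingers close. It gives the time, the measured TCP pose, the force, the opening and the grip force at its end, in the units of the state.
- arm.read_state(): the state, without advancing time (a new reading comes with each control period).
- arm.get_image(name): name is "scene" or "top" or "wrist"; returns the picture (400x640x3 uint8, blue, green, red); there is no depth.
- arm.camera_params(name): a dict with "fov_y" (degrees; the focal length in pixels is half the picture's height over the tangent of half this angle, whatever the lens; pixels are square), "cx", "cy" (the principal point, pixels), "rvec" (rotation vector, rad) and "tvec" (3), from world to camera coordinates, as OpenCV has them; the wrist camera has in their place "tool_from_camera" (4x4, takes a point from camera to tool coordinates, whose origin is the TCP and whose axes are the flange's). Camera axes: x right, y down, z forward; pixel columns grow to the right and rows downward; lengths in mm; the calibration is good to about 2 mm. A picture is of the moment at which its call begins: read the wrist's pose just before it. camera_params takes no time and is no camera call.
- arm.job_done(): hands the job in; it is judged then, once.
The state is a dict: "clock": time; "joints": joint angles; "joint_vel": joint speeds; "joint_efforts": joint torques, N m; "position": TCP position; "ee_rot": TCP orientation; "contact_force": force on the tool from outside, world axes, zero at the start; "wrist_torque": the same for the moment, N m; "gripper_width": finger opening in mm; "grasp_force": force on a finger pad.
Only numpy, scipy, OpenCV 4.12 (cv2) and the standard library are available. Lean on these libraries where they do the work, as an engineer would, in place of code of your own. Each camera call takes 0.05 s, during which the arm holds its last target. There are 200 camera calls.

## Working session

There is one attempt and no reset: what is moved stays moved. The work goes in short steps, Python scripts to look and compute and a tool call to move; the robot and the scene stay as the last step left them, time stands still between calls to the robot, and variables do not carry over. Pictures are saved under pics/ and viewed, at most 10 in all, crops included, and the job is handed in when it is done.

Besides the shell and the picture viewer there is one more tool, called after "Emit:" by a JSON object that holds its "name" and its "arguments". drive_tool: Moves the arm, as the interface text tells. Its arguments: {"type":"object","properties":{"targets":{"type":"array","items":{"type":"array","items":{"type":"number"}}}},"required":["targets"]}

```bash
mkdir -p pics; python3 - <<'E'
from bench import arm
import cv2,json,numpy as np
print(arm.read_state())
for n in("scene","top"):
    cv2.imwrite(f"pics/{n}0.png",arm.get_image(n));
for n in("scene","top","wrist"): print(n,arm.camera_params(n))
E
```

```text
{'clock': 0.0, 'joints': array([-1.03041983e+00,  3.85522828e-01,  6.63439006e-03, -5.23990418e-04,
       -1.19401060e+00, -2.58607020e-01]), 'joint_vel': array([-1.86788609e-03, -3.91922850e-04, -9.97179218e-05,  6.30057137e-04,
       -2.68738496e-03,  1.46028386e-03]), 'joint_efforts': array([-2.46956319e-03, -3.92290199e+01,  1.88402009e+01,  4.18615401e+00,
       -4.54726804e-03, -3.53360520e-06]), 'position': array([ 173.64892881, -599.77873992,  230.24159501]), 'ee_rot': array([-1.40323364e-01,  9.90105140e-01,  1.06328387e-03, -1.84583463e-04]), 'contact_force': array([0.38340204, 0.37045482, 0.08613039]), 'wrist_torque': array([ 0.00164414,  0.0067333 , -0.0122545 ]), 'grasp_force': 0.0, 'gripper_width': 85.18411614105389}
scene {'fov_y': 48.46115208211352, 'cx': 315.55380124054284, 'cy': 200.941960108404, 'rvec': array([ 1.95247398,  1.7189883 , -0.59651053]), 'tvec': array([ -62.26269356, -330.95862398, 1445.74104118])}
top {'fov_y': 51.133376722596516, 'cx': 326.2303015988849, 'cy': 199.50739773148757, 'rvec': array([ 2.16832683, -2.15314091,  0.15833984]), 'tvec': array([ -11.50066863,  565.0738292 , 1154.42718179])}
wrist {'fov_y': 61.92821635465141, 'cx': 323.0247983348072, 'cy': 209.22706450081742, 'tool_from_camera': array([[-9.46312896e-04, -9.47585762e-01, -3.19500123e-01,
         8.32475696e+01],
       [ 9.99998827e-01, -5.12003608e-04, -1.44333108e-03,
        -3.53507116e-01],
       [ 1.20409477e-03, -3.19501114e-01,  9.47585135e-01,
        -1.41395108e+02],
       [ 0.00000000e+00,  0.00000000e+00,  0.00000000e+00,
         1.00000000e+00]])}
```

View pics/scene0.png

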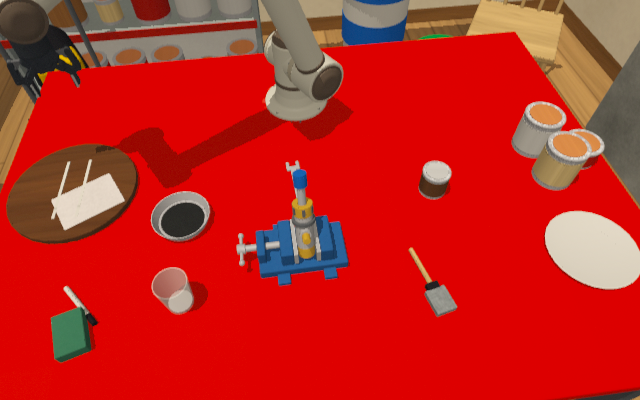

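View pics/top0.png

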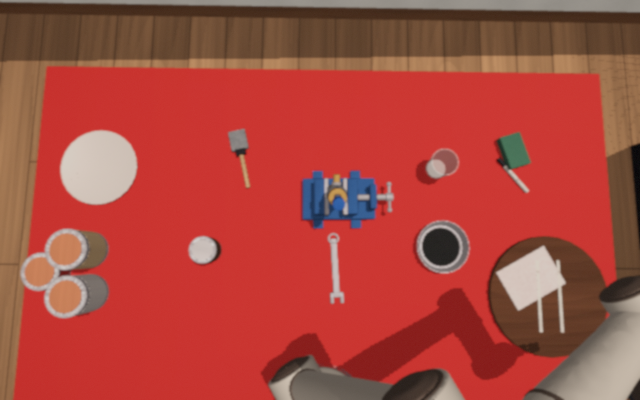

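The dish is to the robot's right, at top-view pixel (442,247). The cap is at about (299,179) in the scene view and (337,208) in the top view. The vise screw points right (-y) and the pump leans toward the robot. Next I'll extract masks.

```bash
cat > h.py <<'E'
from bench import arm
import cv2,numpy as np
from scipy.spatial.transform import Rotation as R
def cam(n,st=None):
    p=arm.camera_params(n); f=200/np.tan(np.radians(p["fov_y"]/2))
    K=np.array([[f,0,p["cx"]],[0,f,p["cy"]],[0,0,1]])
    if n=="wrist":
        T=p["tool_from_camera"]; Rt=R.from_quat(st["ee_rot"]).as_matrix()
        Rw=Rt@T[:3,:3]; C=Rt@T[:3,3]+st["position"]
        return K,Rw,C
    r=cv2.Rodrigues(p["rvec"])[0]; return K,r.T,-r.T@p["tvec"]
def ray(c,uv):
    K,Rw,C=c; d=Rw@np.linalg.inv(K)@np.array([uv[0],uv[1],1.]); return C,d/np.linalg.norm(d)
def plane(c,uv,z):
    C,d=ray(c,uv); return C+d*(z-C[2])/d[2]
def tri(*cu):
    A=0;b=0
    for c,uv in cu:
        C,d=ray(c,uv); M=np.eye(3)-np.outer(d,d); A=A+M; b=b+M@C
    return np.linalg.solve(A,b)
def proj(c,X):
    K,Rw,C=c; x=K@(Rw.T@(np.asarray(X)-C)); return x[:2]/x[2]
def blobs(m,amin=15):
    n,l,s,c=cv2.connectedComponentsWithStats(m.astype(np.uint8)); return [(s[i].tolist(),c[i].round(1).tolist()) for i in range(1,n) if s[i][4]>=amin]
E
python3 - <<'E'
from h import *
for n,(x,y) in {"scene":(299,179),"top":(337,208)}.items():
    im=cv2.imread(f"pics/{n}0.png"); hsv=cv2.cvtColor(im,cv2.COLOR_BGR2HSV)
    for dy in (-6,0,6): print(n,[hsv[y+dy,x+dx].tolist() for dx in(-6,0,6)])
    m=(abs(hsv[...,0].astype(int)-108)<14)&(hsv[...,1]>120)
    print(blobs(m[:]))
    g=(hsv[...,1]<60); print("grey",[b for b in blobs(g,100) if b[0][4]<6000])
a=cv2.imread("pics/scene0.png")[160:300,220:360]; b=cv2.imread("pics/top0.png")[150:250,290:400]
a=cv2.resize(a,(400,400),interpolation=2); b=cv2.resize(b,(400,364),interpolation=2)
o=np.zeros((400,800,3),np.uint8); o[:,:400]=a; o[:364,400:]=b
cv2.imwrite("pics/c0.png",o)
t=cam("top"); print("dish rim",plane(t,(442.5,247),28),"vise", plane(t,(339,198),28),"crossbar",plane(t,(390,197),48))
E
```

```text
scene [[106, 198, 175], [105, 223, 175], [105, 225, 171]]
scene [[114, 139, 130], [105, 225, 161], [106, 224, 122]]
scene [[172, 176, 154], [105, 222, 153], [106, 223, 120]]
[([356, 0, 45, 5, 147], [378.2, 1.3]), ([342, 13, 65, 32, 1109], [370.6, 32.7]), ([293, 170, 14, 19, 229], [299.4, 178.9]), ([256, 216, 92, 69, 3338], [300.7, 251.5])]
grey [([33, 0, 28, 14, 182], [46.7, 3.9]), ([342, 0, 68, 28, 1412], [375.0, 13.2]), ([51, 160, 73, 70, 2366], [85.5, 199.2]), ([423, 161, 28, 24, 527], [436.4, 172.4]), ([532, 169, 35, 21, 102], [545.3, 182.8]), ([294, 187, 12, 18, 140], [300.4, 195.8]), ([151, 192, 59, 48, 2166], [180.3, 215.6]), ([290, 209, 31, 55, 841], [304.1, 235.0]), ([545, 212, 95, 77, 5471], [592.8, 249.7]), ([237, 234, 20, 31, 214], [243.9, 248.7]), ([265, 241, 15, 9, 105], [272.0, 244.8]), ([164, 280, 29, 33, 459], [180.4, 299.6]), ([425, 281, 32, 35, 666], [439.1, 298.4]), ([64, 287, 33, 39, 215], [80.0, 305.5]), ([579, 391, 61, 9, 265], [616.2, 396.3])]
top [[13, 102, 120], [108, 176, 167], [110, 141, 164]]
top [[108, 160, 89], [108, 179, 162], [117, 47, 158]]
top [[107
[... 232 characters left out ...]
 8, 64, 215], [636.9, 171.5]), ([427, 159, 18, 19, 261], [435.3, 168.4]), ([499, 159, 29, 33, 147], [513.3, 175.3]), ([324, 178, 24, 37, 322], [332.3, 191.3]), ([376, 183, 17, 28, 135], [385.9, 196.3]), ([417, 221, 51, 52, 2054], [442.4, 246.6]), ([20, 229, 88, 89, 2166], [71.5, 278.4]), ([189, 237, 29, 26, 601], [202.9, 249.5]), ([329, 237, 15, 66, 408], [334.8, 270.9]), ([496, 246, 70, 87, 2894], [533.4, 281.5]), ([270, 356, 122, 44, 2981], [325.0, 385.2]), ([428, 371, 35, 29, 479], [446.0, 389.9]), ([524, 392, 31, 8, 177], [538.1, 396.2])]
dish rim [ 432.85865996 -338.99349418   28.        ] vise [571.01308739 -44.35704672  28.        ] crossbar [ 572.33265764 -188.0105651    48.        ]
```

View pics/c0.png

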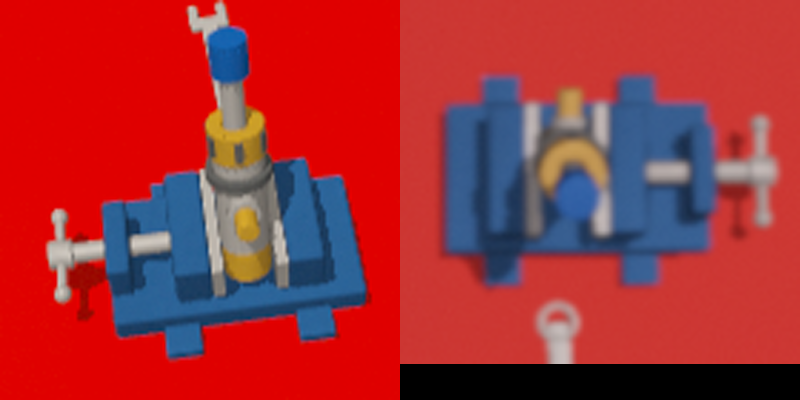

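Crop: the cap's top disc is at top-view pixel (338.7,203.6) and the nut at (337.6,196.8). The cap's body is centred at (299.4,178.9) in the scene view, and the screw runs horizontally, so yaw is about 0.

```bash
python3 - <<'E'
from h import *
t,s=cam("top"),cam("scene")
c,sn=np.cos(.3),np.sin(.3)
print("cap tri",tri((t,(338.7,203.6)),(s,(299.4,177))))
ct=plane(t,(338.7,203.6),34+223*c); print("cap top, top cam",ct)
print("cap mid, scene cam",plane(s,(299.4,178.9),34+207*c))
print("nut", plane(t,(337.6,196.8),34+148*c), plane(s,(302.3,203.8),34+148*c))
# vise base blue base corner yaw
print("screw ends",plane(t,(469.,196.),48) if 0 else [plane(t,(290+(u-400)/3.636,150+v/3.636),48)for u,v in((650,172),(770,171))])
st=arm.read_state(); M=R.from_quat(st["ee_rot"]).as_matrix()
cap=ct-np.array([-sn,0,c])*16
print("cap grasp est",cap,"tool axes",M[:,0],M[:,1])
tgt=cap+[-60,0,90]; print("shift",M.T@(tgt-st["position"]))
E
```

```text
cap tri [529.7922466  -33.50034042 233.23016805]
cap top, top cam [528.04187862 -33.64795293 247.04003708]
cap mid, scene cam [533.85467367 -33.19573237 231.75465325]
nut [554.02999115 -34.07016108 175.38980039] [557.65549042 -31.75972346 175.38980039]
screw ends [array([570.73832095, -99.37191021,  48.        ]), array([ 572.28852749, -193.00914382,   48.        ])]
cap grasp est [532.77020192 -33.64795293 231.75465325] tool axes [-9.60599039e-01 -2.77937884e-01  1.36586761e-04] [-0.27793712  0.96059735  0.00192086]
shift [-444.69008097  460.94947255  -90.59021774]
```

Emit:
{"name": "drive_tool", "arguments": {"targets": [[-1,0,0,-40,0],[-1,-30,27,-80,3],[-1,-63,56,-100,6],[-1,-95,84,-100,9],[-1,-127,112,-100,12],[-1,-160,141,-100,16],[-1,-192,170,-100,16],[-1,-224,198,-100,16],[-1,-256,226,-100,16],[-1,-288,254,-100,16],[-1,-320,282,-100,16],[-1,-352,311,-100,16]]}}

```text
clock: 1.3
position: [425.8, -202.0, 331.1]
ee_rot: [-0.001, 1.0, 0.0, -0.0]
contact_force: [1.3, -0.6, -0.0]
gripper_width: 85.5
grasp_force: 0.0
```

```bash
python3 - <<'E'
from h import *
st=arm.read_state(); M=R.from_quat(st["ee_rot"]).as_matrix(); print(st["clock"],st["position"],st["joints"],M.round(4))
print(M.T@(np.array([533,-34,330])-st["position"]))
E
```

```text
1.3 [ 425.84442044 -201.97434502  331.10617012] [-9.71153670e-02  5.79465395e-02 -1.70953178e-01 -2.35942190e-04
 -1.34217653e+00 -1.47104720e+00] [[-1.0e+00 -2.6e-03 -3.0e-04]
 [-2.6e-03  1.0e+00  3.0e-04]
 [ 3.0e-04  3.0e-04 -1.0e+00]]
[-107.5889233   167.69701202    1.12168285]
```

Emit:
{"name": "drive_tool", "arguments": {"targets": [[-1,-25,35,0,0],[-1,-50,75,0,0],[-1,-75,115,0,0],[-1,-95,148,0,0],[-1,-108,168,0,0],[-1,-108,168,0,0],[-1,-108,168,0,0],[-1,-108,168,0,0]]}}

```text
clock: 2.1
position: [532.5, -36.1, 331.2]
ee_rot: [-0.001, 1.0, -0.0, -0.0]
contact_force: [-0.1, 0.2, -0.5]
gripper_width: 85.4
grasp_force: 0.0
```

```bash
python3 - <<'E'
from h import *
st=arm.read_state(); im=arm.get_image("wrist"); cv2.imwrite("pics/w1.png",im)
np.save("w1.npy",np.r_[st["position"],st["ee_rot"]]); print(st["position"],st["joint_vel"].round(3))
E
```

```text
[532.46144925 -36.12824585 331.22916684] [-0.007 -0.008  0.001 -0.    -0.    -0.001]
```

View pics/w1.png

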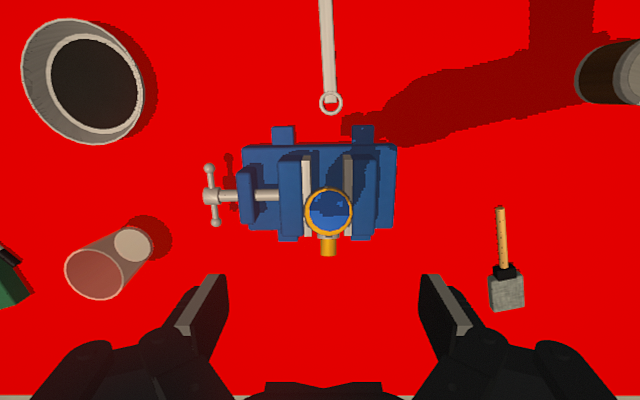

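The wrist view looks almost along the pump's axis. The cap is at (329,212) inside the brass nut ring, with the outlet at (328,247) and the dish upper left.

```bash
python3 - <<'E'
from h import *
im=cv2.imread("pics/w1.png"); q=np.load("w1.npy"); w=cam("wrist",dict(position=q[:3],ee_rot=q[3:]))
h=cv2.cvtColor(im,cv2.COLOR_BGR2HSV); sub=slice(170,265)
y=((h[...,0]>12)&(h[...,0]<32)&(h[...,1]>100)&(h[...,2]>60)).astype(np.uint8); y[:170]=0;y[265:]=0;y[:,:290]=0;y[:,370:]=0
yr=y.copy(); yr[236:]=0
cs,_=cv2.findContours(yr,cv2.RETR_EXTERNAL,cv2.CHAIN_APPROX_NONE); k=max(cs,key=len)
e=cv2.fitEllipse(cv2.convexHull(k)); print("nut",e)
ce=cv2.minEnclosingCircle(k); print(ce)
b=((abs(h[...,0].astype(int)-108)<16)&(h[...,1]>100)).astype(np.uint8)
f=np.zeros_like(b); cv2.ellipse(f,e,1,-1); b=b&f&(1-y)
b=cv2.morphologyEx(b,cv2.MORPH_OPEN,np.ones((3,3)))
cs,_=cv2.findContours(b,cv2.RETR_EXTERNAL,cv2.CHAIN_APPROX_NONE); k=max(cs,key=len); ec=cv2.fitEllipse(cv2.convexHull(k)); print("cap",ec)
c,s=np.cos(.3),np.sin(.3)
N=plane(w,e[0],34+148*c); Ct=plane(w,ec[0],34+223*c); print("nut",N,"captop",Ct, "dir",(Ct-N),"expect",75*np.array([-s,0,c]))
yo=y.copy(); yo[:240]=0; print("outlet",blobs(yo)); 
print("rays to nut, cap", ray(w,e[0])[1])
o=np.zeros_like(y); g=((h[...,1]<70)).astype(np.uint8); g[:,200:]=0;g[160:]=0
cs,_=cv2.findContours(g,cv2.RETR_EXTERNAL,cv2.CHAIN_APPROX_NONE); k=max(cs,key=cv2.contourArea); ed=cv2.fitEllipse(k); print("dish",ed,plane(w,ed[0],28))
E
```

```text
nut ((327.9876708984375, 211.36000061035156), (47.894065856933594, 48.22373580932617), 84.77316284179688)
((327.9983215332031, 211.47659301757812), 24.255706787109375)
cap ((329.0532531738281, 210.33010864257812), (39.21451187133789, 39.50460433959961), 6.98231840133667)
nut [551.71936414 -32.50056786 175.38980039] captop [526.28175668 -32.78497983 247.04003708] dir [-25.43760746  -0.28441197  71.65023668] expect [-22.1640155    0.          71.65023668]
outlet [([321, 240, 15, 16, 238], [328.0, 247.4])]
rays to nut, cap [ 0.32537945  0.01375017 -0.94548355]
dish ((81.84785461425781, 81.3500747680664), (108.2559814453125, 136.72096252441406), 138.5627899169922) [ 431.29099146 -338.44640222   28.        ]
```

Emit:
{"name": "drive_tool", "arguments": {"targets": [[-1,-1.5,3.4,25,0],[-1,-1.5,3.4,55,0],[-1,-1.5,3.4,85,0],[-1,-1.5,3.4,105,0],[-1,-1.5,3.4,119,0],[-1,-1.5,3.4,119,0],[-0.3,-1.5,3.4,119,0],[-0.3,-1.5,3.4,119,0],[-0.3,-1.5,3.4,119,0]]}}

```text
clock: 3.05
position: [535.0, -32.1, 213.5]
ee_rot: [-0.001, 1.0, 0.0, 0.001]
contact_force: [0.1, 0.1, 0.5]
gripper_width: 55.2
grasp_force: 0.0
```

```bash
python3 - <<'E'
from h import *
print(arm.read_state()); cv2.imwrite("pics/w2.png",arm.get_image("wrist"))
E
```

```text
{'clock': 3.05, 'joints': array([ 2.42856096e-01,  2.46845886e-01, -2.39654492e-01,  1.72245813e-04,
       -1.08200832e+00, -1.81141615e+00]), 'joint_vel': array([ 0.00239809,  0.00262184, -0.00331308, -0.00231615,  0.00174736,
        0.00038363]), 'joint_efforts': array([-4.86969016e-02, -3.10794318e+01,  1.79038900e+01,  3.98420781e+00,
        1.78698181e-03,  2.19224448e-04]), 'position': array([535.01227012, -32.13058889, 213.49549223]), 'ee_rot': array([-1.15848935e-03,  9.99998672e-01,  1.99946549e-04,  1.12877172e-03]), 'contact_force': array([0.09286064, 0.10704578, 0.45773725]), 'wrist_torque': array([-0.00496032,  0.00794736,  0.00971363]), 'grasp_force': 0.0, 'gripper_width': 55.247124967883245}
```

View pics/w2.png

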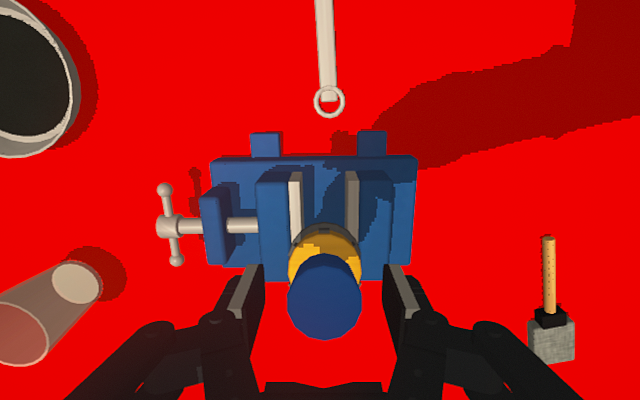

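The cap (324,295) is centred between the pads (264 and 384), so I'll close.

Emit:
{"name": "drive_tool", "arguments": {"targets": [[1,0,0,0,0],[1,0,0,0,0],[1,0,0,0,0],[1,0,0,0,0],[1,0,0,0,0],[1,0,0,0,0]]}}

```text
clock: 3.7
position: [534.7, -32.1, 212.8]
ee_rot: [-0.001, 1.0, -0.0, 0.0]
contact_force: [-0.8, -0.5, 4.0]
gripper_width: 28.2
grasp_force: 59.2
```

Emit:
{"name": "drive_tool", "arguments": {"targets": [[1,1.5,0,-4.8,0],[1,3,0,-9.6,0],[1,4.5,0,-14.4,0],[1,6,0,-19.2,0],[1,7.5,0,-24,0],[1,9,0,-29,0],[1,10.5,0,-34,0],[1,12,0,-39,0],[1,12,0,-55,0],[1,12,0,-80,0],[1,12,0,-80,0],[1,12,0,-80,0]]}}

```text
clock: 4.9
position: [522.4, -31.9, 292.6]
ee_rot: [-0.001, 1.0, 0.0, 0.0]
contact_force: [-0.2, 0.9, -0.7]
gripper_width: 27.9
grasp_force: 59.0
```

```bash
python3 - <<'E'
from h import *
st=arm.read_state();im=arm.get_image("wrist"); im2=arm.get_image("scene")
np.save("w3.npy",np.r_[st["position"],st["ee_rot"]]); cv2.imwrite("pics/w3.png",im);cv2.imwrite("pics/s3.png",im2)
o=np.zeros((400,800,3),np.uint8); o[:250,:400]=cv2.resize(im,(400,250)); o[:,400:]=cv2.resize(im2[130:270,230:370],(400,400))
cv2.imwrite("pics/c3.png",o); print(st["position"])
E
```

```text
[522.37481874 -31.93454476 292.63715658]
```

View pics/c3.png

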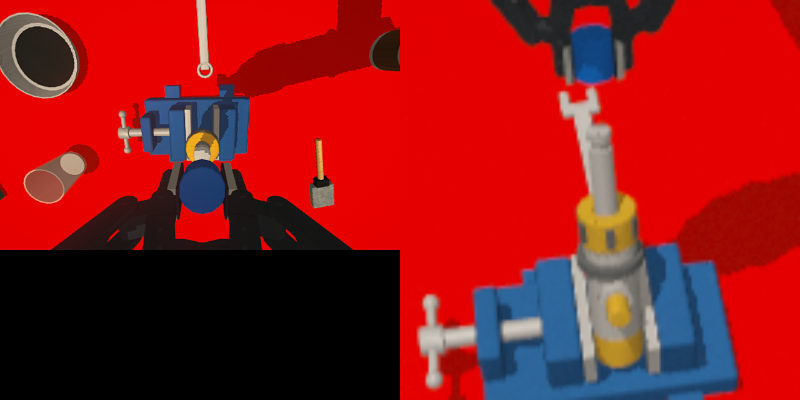

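The cap is held in the gripper, the rod stays seated with its bare head visible. Next stop is the dish.

Emit:
{"name": "drive_tool", "arguments": {"targets": [[1,6,-20,0,0],[1,16,-52,0,0],[1,26,-88,0,0],[1,37,-124,0,0],[1,48,-160,0,0],[1,59,-196,20,0],[1,70,-232,40,0],[1,80,-266,65,0],[1,87,-292,95,0],[1,91,-306,125,0],[1,91,-306,155,0],[1,91,-306,185,0]]}}

```text
clock: 6.2
position: [431.1, -338.6, 105.1]
ee_rot: [-0.0, 1.0, 0.0, -0.001]
contact_force: [-0.1, 0.6, -0.8]
gripper_width: 28.1
grasp_force: 59.1
```

Emit:
{"name": "drive_tool", "arguments": {"targets": [[1,0,0,25,0],[1,0,0,50,0],[1,0,0,65,0],[1,0,0,65,0],[1,0,0,65,0]]}}

```text
clock: 6.7
position: [432.1, -338.3, 42.0]
ee_rot: [-0.001, 1.0, 0.0, -0.001]
contact_force: [0.1, 0.5, 0.7]
gripper_width: 28.1
grasp_force: 59.1
```

```bash
python3 - <<'E'
from h import *
st=arm.read_state(); cv2.imwrite("pics/w4.png",arm.get_image("wrist")); print(st["position"])
E
```

```text
[ 432.07502321 -338.30024084   41.97530712]
```

View pics/w4.png

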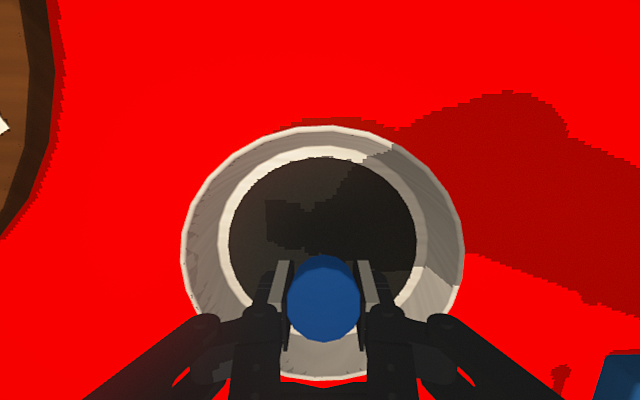

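The cap (323,300) is above the dish floor and the dish is centred under the tool. Lower and release with a partial opening.

Emit:
{"name": "drive_tool", "arguments": {"targets": [[1,0,0,15,0],[1,0,0,25,0],[1,0,0,31,0],[1,0,0,31,0],[1,0,0,31,0]]}}

```text
clock: 7.25
position: [432.6, -338.4, 11.6]
ee_rot: [-0.001, 1.0, -0.0, 0.0]
contact_force: [0.3, -0.1, -0.2]
gripper_width: 28.1
grasp_force: 59.1
```

Emit:
{"name": "drive_tool", "arguments": {"targets": [[0.2,0,0,0,0],[0.0,0,0,0,0],[-0.1,0,0,0,0],[-0.1,0,0,0,0],[-0.1,0,0,0,0],[-0.1,0,0,-10,0],[-0.1,0,0,-30,0],[-0.1,0,0,-60,0],[-0.1,0,0,-100,0],[-0.1,0,0,-145,0],[-0.1,0,0,-190,0],[-0.1,0,0,-235,0]]}}

```text
clock: 8.45
position: [431.7, -338.1, 249.2]
ee_rot: [-0.001, 1.0, -0.0, 0.0]
contact_force: [0.9, -0.1, -0.1]
gripper_width: 47.2
grasp_force: 0.0
```

```bash
python3 - <<'E'
from h import *
st=arm.read_state(); im=arm.get_image("wrist"); cv2.imwrite("pics/w5.png",im); print(st["position"],st["ee_rot"])
w=cam("wrist",st)
h=cv2.cvtColor(im,cv2.COLOR_BGR2HSV); m=(abs(h[...,0].astype(int)-108)<14)&(h[...,1]>120)
for b in blobs(m,100): print(b, plane(w,b[1],25))
M=R.from_quat(st["ee_rot"]).as_matrix(); print(M.T@(np.array([536,-32.5,320])-st["position"]))
E
```

```text
[ 431.74768332 -338.11309228  249.19214737] [-1.27558614e-03  9.99999048e-01 -2.31225427e-04  4.72957782e-04]
([311, 164, 28, 32, 671], [324.5, 179.6]) [ 437.08823408 -337.67341091   25.        ]
([465, 214, 175, 130, 12440], [542.8, 273.1]) [555.01420857 -67.41245008  25.        ]
[-105.09860495  305.31329194  -70.85010023]
```

The cap stands in the dish at (437,-338). Back to the rod.

Emit:
{"name": "drive_tool", "arguments": {"targets": [[-0.1,0,0,-40,0],[-0.1,-9,25,-60,0],[-0.1,-21,60,-60,0],[-0.1,-34,95,-60,0],[-0.1,-47,130,-60,0],[-0.1,-60,165,-60,0],[-0.1,-73,200,-60,0],[-0.1,-86,238,-60,0],[-0.1,-98,272,-60,0],[-0.1,-106,295,-60,0],[-0.1,-109,305,-60,0],[-0.1,-109,305,-60,0]]}}

```text
clock: 9.7
position: [540.6, -32.1, 306.4]
ee_rot: [-0.002, 1.0, 0.0, -0.0]
contact_force: [0.4, 0.3, 0.0]
gripper_width: 47.1
grasp_force: 0.0
```

Emit:
{"name": "drive_tool", "arguments": {"targets": [[-0.1,0,0,0,0],[-0.1,0,0,0,0],[-0.1,0,0,0,0]]}}

```text
clock: 10.0
position: [540.2, -34.0, 306.5]
ee_rot: [-0.001, 1.0, -0.0, 0.0]
contact_force: [0.4, -0.2, -0.5]
gripper_width: 46.9
grasp_force: 0.0
```

```bash
python3 - <<'E'
from h import *
st=arm.read_state(); im=arm.get_image("wrist"); st2=arm.read_state(); w=cam("wrist",st)
np.save("w6.npy",np.r_[st["position"],st["ee_rot"]]); cv2.imwrite("pics/w6.png",im); print(st["position"],st2["position"],st["ee_rot"])
h=cv2.cvtColor(im,cv2.COLOR_BGR2HSV); c,s=np.cos(.3),np.sin(.3)
for p in(148,186,218):
    X=[552.5-(p-148)*s,-32.5,34+p*c]; print(p,proj(w,X))
u,v=proj(w,[552.5,-32.5,175.4]).astype(int)
cv2.imwrite("pics/w6c.png",cv2.resize(im[v-70:v+110,u-120:u+120],(800,600),interpolation=2)); print(u,v)
y=(h[...,0]>12)&(h[...,0]<32)&(h[...,1]>100)&(h[...,2]>60); print(blobs(y[:, :]))
E
```

```text
[540.20328102 -33.99881788 306.4928722 ] [540.28402205 -33.90244769 306.48209999] [-5.42587560e-04  9.99999850e-01 -7.69653819e-06  7.56090866e-05]
148 [325.92350445 212.95483192]
186 [326.29996435 214.81846837]
218 [326.71841108 216.88995751]
325 212
[([300, 186, 53, 53, 1630], [325.8, 211.8]), ([504, 207, 13, 65, 594], [509.9, 239.1]), ([319, 241, 16, 19, 291], [326.6, 250.2])]
```

View pics/w6c.png

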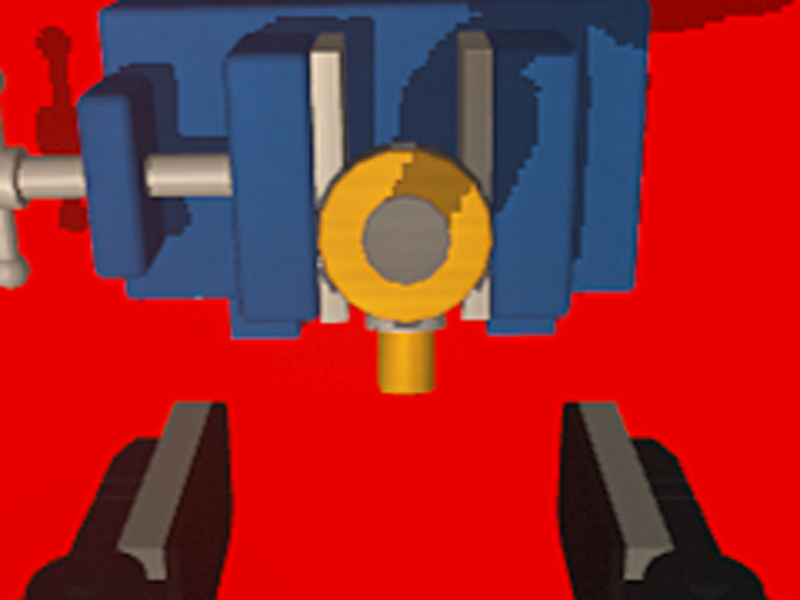

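The view confirms the nut at pixel (326,212) and the rod head at (326,213), within a millimetre of the model. Descending to grip the rod.

Emit:
{"name": "drive_tool", "arguments": {"targets": [[-0.1,0,1.4,25,0],[-0.1,0,1.4,55,0],[-0.1,0,1.4,85,0],[-0.1,0,1.4,105,0],[-0.1,0,1.4,114,0],[-0.1,0,1.4,114,0],[-0.1,0,1.4,114,0],[-0.1,0,1.4,114,0]]}}

```text
clock: 10.85
position: [541.4, -31.6, 193.8]
ee_rot: [-0.001, 1.0, 0.0, 0.001]
contact_force: [0.3, 0.2, -0.0]
gripper_width: 46.9
grasp_force: 0.0
```

Emit:
{"name": "drive_tool", "arguments": {"targets": [[0.4,0,0,0,0],[0.5,0,0,0,0],[1,0,0,0,0],[1,0,0,0,0],[1,0,0,0,0],[1,0,0,0,0],[1,0,0,0,0]]}}

```text
clock: 11.55
position: [540.8, -31.5, 193.1]
ee_rot: [-0.001, 1.0, 0.0, 0.001]
contact_force: [-1.5, 1.6, 5.2]
gripper_width: 16.3
grasp_force: 58.4
```

Emit:
{"name": "drive_tool", "arguments": {"targets": [[1,0.6,0,-1.9,0],[1,1.2,0,-3.8,0],[1,1.8,0,-5.7,0],[1,2.4,0,-7.6,0],[1,3,0,-9.6,0],[1,3,0,-9.6,0]]}}

```text
clock: 12.15
position: [537.6, -31.6, 202.2]
ee_rot: [-0.001, 1.0, 0.0, 0.0]
contact_force: [4.6, 0.2, -4.4]
gripper_width: 16.5
grasp_force: 58.6
```

Emit:
{"name": "drive_tool", "arguments": {"targets": [[1,0.4,0,-1.9,0],[1,0.9,0,-3.8,0],[1,1.5,0,-5.7,0],[1,2.1,0,-7.7,0],[1,2.7,0,-9.6,0],[1,3.3,0,-11.5,0],[1,3.9,0,-13.4,0],[1,4.5,0,-15.3,0],[1,5.1,0,-17.2,0],[1,5.7,0,-19.1,0],[1,5.7,0,-19.1,0]]}}

```text
clock: 13.25
position: [531.6, -31.7, 221.4]
ee_rot: [-0.001, 1.0, -0.0, -0.0]
contact_force: [2.1, 0.7, -3.0]
gripper_width: 16.8
grasp_force: 58.6
```

Emit:
{"name": "drive_tool", "arguments": {"targets": [[1,0.6,0,-1.9,0],[1,1.2,0,-3.8,0],[1,1.8,0,-5.7,0],[1,2.4,0,-7.7,0],[1,3.0,0,-9.6,0],[1,3.6,0,-11.5,0],[1,4.2,0,-13.4,0],[1,4.8,0,-15.3,0],[1,5.4,0,-17.2,0],[1,6.0,0,-19.1,0],[1,6.6,0,-21,0],[1,6.6,0,-21,0]]}}

```text
clock: 14.45
position: [525.0, -31.7, 242.4]
ee_rot: [-0.001, 1.0, -0.0, -0.0]
contact_force: [0.3, -0.2, -3.3]
gripper_width: 16.5
grasp_force: 58.5
```

```bash
python3 - <<'E'
from h import *
st=arm.read_state(); a=arm.get_image("scene"); t=arm.get_image("top")
o=np.zeros((560,800,3),np.uint8); o[:560,:480]=cv2.resize(a[130:270,240:360],(480,560),interpolation=2); o[:320,480:]=cv2.resize(t[170:270,290:390],(320,320),interpolation=2)
cv2.imwrite("pics/c7.png",o); print(st["position"],st["contact_force"],st["wrist_torque"])
E
```

```text
[525.0091619  -31.69589846 242.39384228] [ 0.32039622 -0.20509234 -3.28768397] [ 0.04626859 -0.39985247  0.02413164]
```

View pics/c7.png

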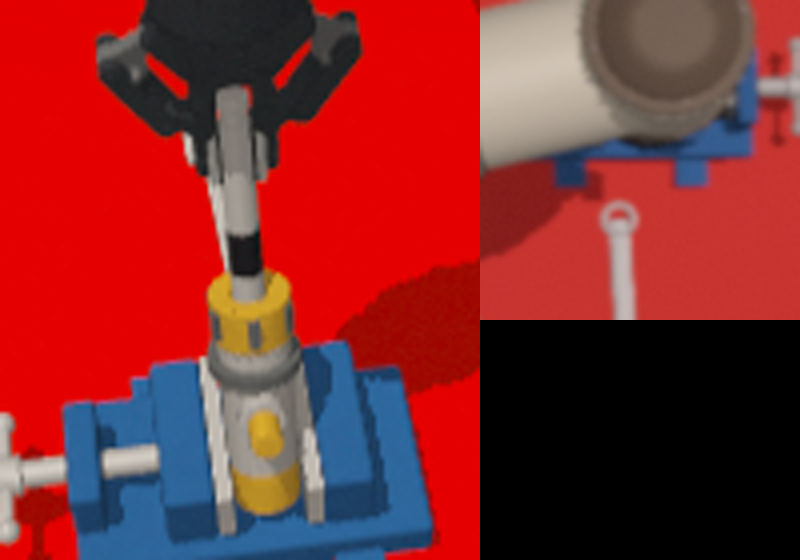

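The whole black band (crop rows 235–275) stands clear above the nut mouth (about row 295), with bare steel between them. The rod is still gripped and the forces are small.

```bash
python3 -c "
from bench import arm
print(arm.job_done())"
```

```text
the job is handed in; nothing more can be done
None
```

The blue cap is in the dish, and the rod is drawn about 52 mm along its leaning axis. The whole wear band stands clear of the nut, and the arm is still gripping the rod; I handed the job in about 14.5 s into the 51 s limit.

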